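# Seat the corks along a row of whisky samples

## Robot

A 6-joint arm with a two-finger parallel gripper is mounted at the origin on the work surface. World frame = base frame: x ahead of the robot, y to its left, z up, the work surface at z = 0. Lengths are in m, angles in rad, forces in N, time in s.
With the tool pointing down it reaches from about 0.4 to 0.925 m from the base axis. Payload 3.4 kg.
Tool frame: the origin (TCP) lies midway between the tips of the shut fingers; the grasp point (between the pads) lies 19 mm behind it; z points along the fingers, y is the line along which they close (so a half turn about z gives the same grasp; the last joint's range is limited). The gripper opens to 85 mm and grips with 20 to 120 N. Pads are 22 mm wide; open, the fingers measure 114 mm over their backs; the gripper's body (76 mm by 85 mm) begins 54 mm behind the grasp point. The pads swing forward as they close: fully open they stand 13 mm farther back than shut.
Start: joints at [-1.194, 0.307, 1.506, -0, 1.328, -0.073], TCP at [0.25, -0.518, 0.195] pointing down, gripper open.
Joint ranges: [-3.12, 3.12], [-1.05, 2.28], [0.14, 2.33], [-1.42, 4.57], [0.1, 2.73], [-2.68, 2.68]. Speed limits (rad/s): [2.57, 2.57, 3.14, 3.14, 3.14, 3.14].

## Interface

Orientations are given as a rotation vector (axis times angle).
In Python, from bench import arm, imaging gives the robot as it stands.
- The arm moves only by the shell command python3 -m jog 'ROWS'. ROWS is text: rows parted by semicolons, each of 7 numbers parted by spaces: the closure, from 0 (fully open) to 1 (shut), then the shift along the tool's x, y, z normalised to -1 to 1, where 1 is 0.25 m, then the turn, a rotation vector about the tool's x, y, z normalised to -1 to 1, where 1 is 45 degrees. A call has exactly 8 rows; each row is the pose to reach, as a shift and turn from the pose commanded when the call began, along the tool's axes at that moment; what a row does not reach only later rows make up. A row lasts 1/10 s, in which the tool goes at most 50 mm and 8.59 degrees, less where a joint would pass 70% of its speed; a pose out of reach is approached as far as the arm can. A call with a number of a shift or a turn outside -1 to 1 is refused whole. A call with a gripper value outside its range is refused whole. The fingers move at their own pace and stop on an object; the grip force is fixed at half the most. Time passes only in rows, so rows that repeat a pose let the fingers close, or fill a call up. It gives the time, the measured TCP pose, the force, the opening and the grip force at its end, in the units of the state.
- arm.read_state(): the state, without advancing time (a new reading comes with each control period).
- imaging.camera(name): name is "scene" or "side" or "wrist"; returns a dict with "frame" (400x640x3 uint8, blue, green, red), "range_z" (400x640 float32, m along the optical axis (not along the pixel's ray), 0 where there is no reading), "fovy" (degrees; the focal length in pixels is half the picture's height over the tangent of half this angle, whatever the lens; pixels are square), "cx", "cy" (the principal point, pixels), "dist_coeffs" ([k1, k2, p1, p2, k3] as OpenCV has them; the pictures are not rectified), "R" (3x3) and "t" (3): a world point X has camera coordinates R X + t; the wrist camera has in their place "mount" (4x4, takes a point from camera to tool coordinates, whose origin is the TCP and whose axes are the flange's). Camera axes: x right, y down, z forward; pixel columns grow to the right and rows downward; lengths in m; the calibration is good to about 2 mm. A picture is of the moment at which its call begins: read the wrist's pose just before it.
- arm.close_job(): hands the job in; it is judged then, once.
The state is a dict: "t": time; "joints": joint angles; "joint_vel": joint speeds; "tau": joint torques, N m; "tcp_pos": TCP position; "eef_rot": TCP orientation; "force": force on the tool from outside, world axes, zero at the start; "wrist_torque": the same for the moment, N m; "finger_gap": finger opening in m; "grip_force": force on a finger pad.
Only numpy, scipy, OpenCV 4.12 (cv2) and the standard library are available. Lean on these libraries where they do the work, as an engineer would, in place of code of your own. Each camera call takes 0.05 s, during which the arm holds its last target. There are 200 camera calls.

## Task

The corks in the rack of amber sample bottles are standing proud and the spirit will evaporate. Run a fingertip along the row from the robot's left to its right, touching every cork in turn and pressing it gently down until its head sits fully home on the bottle's mouth. Do not pull out or lift any cork or bottle, and leave the open bottle and everything else on the bench as it stands.

Things in the scene. Friction and masses are not known exactly. Their poses are not given: they have to be found in the camera images.
- rack: fixed beech rack, 58 mm deep, 318 mm long, 46 mm high: one row of six slots, 52 mm pitch. Origin: centre of its underside. x: across the row, away from the robot; y: along the row, to the robot's left. Slots at y = +130, +78, +26, -26, -78, -130 mm, floors 8 mm above the bench. From +y: corked bottles 1, 2, 3, the open bottle, bottles 4, 5
- cork1 (a joint): how far cork 1 stands proud of its bottle, m: 0 = fully home (underside of the head on the bottle's mouth), grows upward. It slides straight down with about 3 N of steady friction (rising slightly with speed), stays where it is left and stops hard at 0; it and the glass stand 80 N
- cork1_top (a point): centre of the top of cork 1's head, the leftmost cork counted from the robot's left. Black round head 27 mm across, 12 mm high, with a flat 15 mm across on top and bevelled edges; when home its top is 112 mm above the bottle's base and 120 mm above the bench. z: up
- bottle1: amber glass sample bottle under cork 1, loose in its slot with about 2 mm of play each way: 42 mm across, 100 mm to the mouth, narrow neck, 0.16 kg. Origin: centre of its base, 8 mm above the bench
- cork2 (a joint): how far cork 2 stands proud of its bottle, m: 0 = fully home (underside of the head on the bottle's mouth), grows upward. It slides straight down with about 3 N of steady friction (rising slightly with speed), stays where it is left and stops hard at 0; it and the glass stand 80 N
- cork2_top (a point): centre of the top of cork 2's head, the second cork counted from the robot's left. Black round head 27 mm across, 12 mm high, with a flat 15 mm across on top and bevelled edges; when home its top is 112 mm above the bottle's base and 120 mm above the bench. z: up
- bottle2: amber glass sample bottle under cork 2, loose in its slot with about 2 mm of play each way: 42 mm across, 100 mm to the mouth, narrow neck, 0.16 kg. Origin: centre of its base, 8 mm above the bench
- cork3 (a joint): how far cork 3 stands proud of its bottle, m: 0 = fully home (underside of the head on the bottle's mouth), grows upward. It slides straight down with about 3 N of steady friction (rising slightly with speed), stays where it is left and stops hard at 0; it and the glass stand 80 N
- cork3_top (a point): centre of the top of cork 3's head, the third cork counted from the robot's left. Black round head 27 mm across, 12 mm high, with a flat 15 mm across on top and bevelled edges; when home its top is 112 mm above the bottle's base and 120 mm above the bench. z: up
- bottle3: amber glass sample bottle under cork 3, loose in its slot with about 2 mm of play each way: 42 mm across, 100 mm to the mouth, narrow neck, 0.16 kg. Origin: centre of its base, 8 mm above the bench
- cork4 (a joint): how far cork 4 stands proud of its bottle, m: 0 = fully home (underside of the head on the bottle's mouth), grows upward. It slides straight down with about 3 N of steady friction (rising slightly with speed), stays where it is left and stops hard at 0; it and the glass stand 80 N
- cork4_top (a point): centre of the top of cork 4's head, the fourth cork counted from the robot's left. Black round head 27 mm across, 12 mm high, with a flat 15 mm across on top and bevelled edges; when home its top is 112 mm above the bottle's base and 120 mm above the bench. z: up
- bottle4: amber glass sample bottle under cork 4, loose in its slot with about 2 mm of play each way: 42 mm across, 100 mm to the mouth, narrow neck, 0.16 kg. Origin: centre of its base, 8 mm above the bench
- cork5 (a joint): how far cork 5 stands proud of its bottle, m: 0 = fully home (underside of the head on the bottle's mouth), grows upward. It slides straight down with about 3 N of steady friction (rising slightly with speed), stays where it is left and stops hard at 0; it and the glass stand 80 N
- cork5_top (a point): centre of the top of cork 5's head, the fifth and rightmost cork counted from the robot's left. Black round head 27 mm across, 12 mm high, with a flat 15 mm across on top and bevelled edges; when home its top is 112 mm above the bottle's base and 120 mm above the bench. z: up
- bottle5: amber glass sample bottle under cork 5, loose in its slot with about 2 mm of play each way: 42 mm across, 100 mm to the mouth, narrow neck, 0.16 kg. Origin: centre of its base, 8 mm above the bench
- open_bottle: empty clear bottle with no cork in the rack's fourth slot from the left, otherwise the same shape, 100 mm tall; bystander, origin: centre of its base
- loose_cork: spare cork standing head down on the bench in front of the rack, 27 mm across, 34 mm high; bystander, origin: its underside
- glass_a: stemmed tulip nosing glass, 62 mm across, 135 mm high, near the rack; bystander, origin: centre of its foot
- glass_b: the second nosing glass, same size, to one side; bystander, origin: centre of its foot
- measure: slim glass measuring cylinder, 150 mm high, 48 mm across its foot, behind the rack; bystander, origin: centre of its foot
- dropper: amber dropper bottle, 38 mm across, 105 mm high, behind the rack; bystander, origin: centre of its base
- tumbler: water glass, 72 mm across, 105 mm high, to one side; bystander, origin: centre of its base
- pen: pen, 135 mm long along its x, 10 mm thick, lying on the closed notebook; bystander, origin: the middle of its underside
Things that resemble listed ones, but are neither listed nor needed, are in the scene too. What is shaped like the bottle1 but purple is not meant.

How it is judged:
By the outcome, as a careful person would: the job done as asked, in the order asked, and still so for the second after the job is handed in, with the robot touching nothing.
It also fails if it takes over 45 s, if anything falls off the work surface, if the arm or the gripper's body presses on something with over 40 N, if the wrist force passes 120 N, or if a joint passes its speed limit or range.

## Working session

There is one attempt and no reset: what is moved stays moved. The work goes in short steps, Python scripts to look and compute and a shell command to move; the robot and the scene stay as the last step left them, time stands still between calls to the robot, and variables do not carry over. Pictures are saved under pics/ and viewed, at most 10 in all, crops included, and the job is handed in when it is done.

```bash
mkdir -p pics
cat > h.py <<'E'
import numpy as np, cv2
from bench import arm, imaging
def K(c):
    f=200/np.tan(np.radians(c["fovy"])/2); return np.array([[f,0,c["cx"]],[0,f,c["cy"]],[0,0,1.]])
def world(c,u,v,z=None,d=None):
    n=cv2.undistortPoints(np.array([[[u,v]]],float),K(c),np.array(c["dist_coeffs"],float))[0,0]
    r=np.array([*n,1.]); R=np.array(c["R"]);t=np.array(c["t"])
    o=-R.T@t; w=R.T@r
    if d is None: d=(z-o[2])/w[2]
    return o+w*d
E
python3 - <<'E'
from h import *
import pickle
s=arm.read_state(); print(s)
C={}
for n in("scene","side"):
    c=imaging.camera(n); C[n]=c; cv2.imwrite(f"pics/{n}0.png",c["frame"]); print(n,c["fovy"],c["dist_coeffs"],c["R"],c["t"])
pickle.dump(C,open("c0.pkl","wb"))
E
```

```text
{'t': 0.0, 'joints': array([-1.19450460e+00,  3.07599752e-01,  1.50766060e+00, -8.95451468e-06,
        1.32838751e+00, -7.34716683e-02]), 'joint_vel': array([1.24897447e-03, 7.54028718e-04, 2.39498996e-04, 1.37365227e-03,
       1.07121985e-05, 1.08529575e-03]), 'tau': array([ 7.20347143e-04, -4.57548916e+01, -2.51918346e+01,  5.67663267e-05,
        1.31215874e-02,  7.37612595e-06]), 'tcp_pos': array([ 0.24969169, -0.51711181,  0.19367061]), 'eef_rot': array([-3.06050885e+00, -7.00097546e-01,  5.00105736e-04]), 'force': array([-0.42338624, -0.69271843, -0.79805008]), 'wrist_torque': array([-0.02930696,  0.03404589, -0.02526895]), 'grip_force': 0.0, 'finger_gap': 0.08516025670433829}
scene 52.32683467174108 [-0.00974564  0.          0.          0.          0.        ] [[ 0.13033253  0.9914268  -0.00929202]
 [ 0.83641095 -0.11497694 -0.53590767]
 [-0.53238159  0.06207426 -0.84422546]] [-0.05766705 -0.38269068  1.49178751]
side 57.983024214460976 [-0.00076046  0.          0.          0.          0.        ] [[ 0.83842115 -0.54451889  0.02343422]
 [-0.23620134 -0.40176706 -0.88475542]
 [ 0.49118114  0.73626246 -0.46546609]] [-0.46029844  0.20990225  0.95951798]
```

View pics/scene0.png

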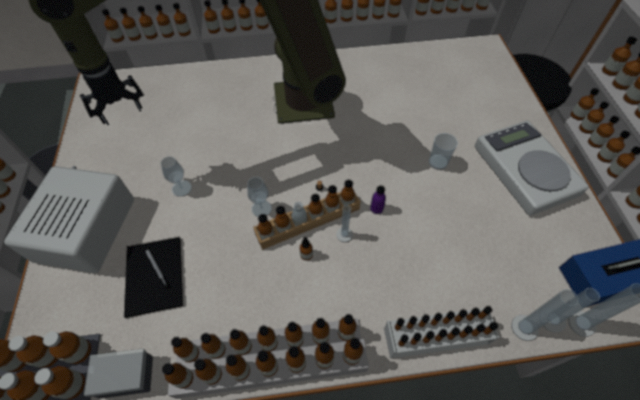

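View pics/side0.png

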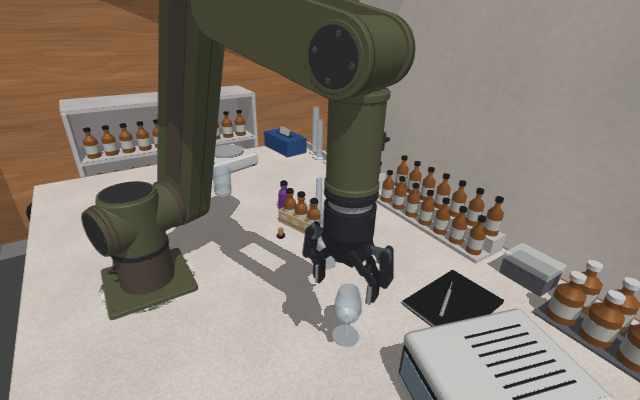

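The scene view shows the rack, about (305,220), with image right as the robot's left. Corks sit near (348,185), (332,190), (315,199), the open bottle at (298,212), then (282,212) and (263,220). 

Possible mix-ups, none of them in the beech rack:
- purple bottle (378,192)
- loose cork (320,186)
- dropper (306,243)
- back-row bottles (183–350,340) and small vials (400–490,325)

I'll check with a close crop.

Run:
```python
import pickle,cv2
C=pickle.load(open("c0.pkl","rb"))
f=C["scene"]["frame"][165:265,235:395]
f=cv2.convertScaleAbs(f,alpha=1.5,beta=10)
cv2.imwrite("pics/crop1.png",cv2.resize(f,None,fx=5,fy=5,interpolation=cv2.INTER_CUBIC))
```

```text
(no output)
```

View pics/crop1.png

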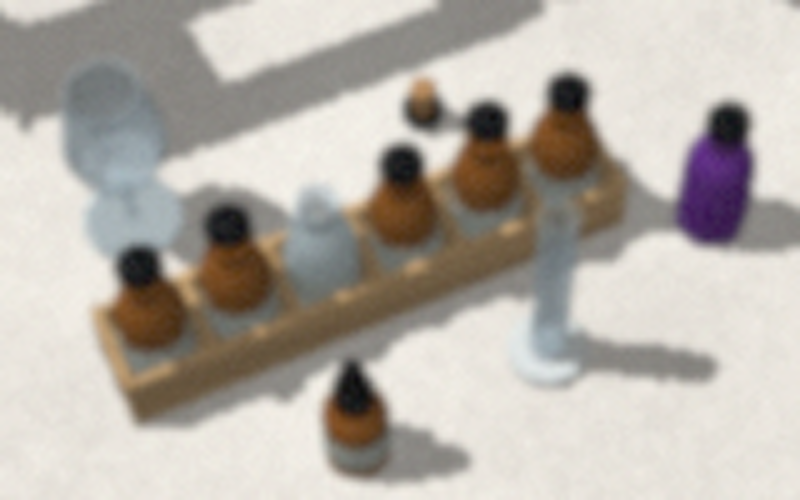

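The crop confirms the choice: five black-capped amber bottles and one clear bottle in the beech rack. Cork heads are at crop (568,90), (487,120), (401,163), (228,224) and (139,266). The purple bottle stands outside the rack.

Run:
```python
from h import *
import pickle
C=pickle.load(open("c0.pkl","rb"));c=C["scene"]
Z=c["range_z"]
for n,(x,y) in dict(c1=(568,86),c2=(487,115),c3=(401,158),c4=(228,218),c5=(139,260),op=(318,200),cyl=(548,355),rackR=(622,185),rackL=(140,410),rackNL=(98,315)).items():
    u,v=235+(x-2)/5,165+(y-2)/5
    p=Z[int(v)-1:int(v)+3,int(u)-1:int(u)+3]; d=np.median(p)
    print(n,round(u,1),round(v,1),world(c,u,v,d=d).round(4), world(c,u,v,z=.125).round(4), p.min(),p.max())
```

```text
c1 348.2 181.8 [0.4693 0.0808 0.1233] [0.4705 0.0805 0.125 ] 1.138272 1.1481602
c2 332.0 187.6 [0.4865 0.0322 0.1289] [0.4838 0.0326 0.125 ] 1.1219362 1.1301866
c3 314.8 196.2 [ 0.5044 -0.0181  0.1229] [ 0.5058 -0.0183  0.125 ] 0.0 1.1215746
c4 280.2 208.2 [ 0.5336 -0.1153  0.1282] [ 0.5316 -0.1154  0.125 ] 1.0857836 1.0977634
c5 262.4 216.6 [ 0.5509 -0.1646  0.1241] [ 0.5514 -0.1645  0.125 ] 1.0768315 1.0885525
op 298.2 204.6 [ 0.5098 -0.0658  0.0985] [ 0.5268 -0.0662  0.125 ] 1.12495 1.1408267
cyl 344.2 235.6 [0.5803 0.0558 0.0158] [0.6372 0.0416 0.125 ] 1.1601735 1.1822484
rackR 359.0 201.6 [0.4735 0.1186 0.0195] [0.5396 0.0984 0.125 ] 1.1969718 1.2573047
rackL 262.6 246.6 [ 0.5863 -0.1791  0.0206] [ 0.6404 -0.169   0.125 ] 1.1416838 1.1632398
rackNL 254.2 227.6 [ 0.535  -0.1971  0.0441] [ 0.5821 -0.1877  0.125 ] 1.1534737 1.2130195
```

```bash
cat >> h.py <<'E'
from scipy.spatial.transform import Rotation as Ro
def rel(*ts):
    s=arm.read_state(); R=Ro.from_rotvec(s["eef_rot"])
    print("t",round(s["t"],2),"tcp",s["tcp_pos"].round(4),"F",s["force"].round(1),"axes x",R.as_matrix()[:,0].round(3),"z",R.as_matrix()[:,2].round(3),"q",s["joints"].round(2))
    for t in ts: print(t,(R.inv().apply(np.array(t)-s["tcp_pos"])/.25).round(3))
E
python3 - <<'E'
from h import *
P=np.array([[.470,.0806],[.485,.0324],[.505,-.0182],[.5325,-.1153],[.551,-.1645]])
y=np.array([130,78,26,-78,-130])/1e3
A=np.c_[np.ones(5),y]; s=np.linalg.lstsq(A,P,rcond=None)[0]; print(s,np.linalg.norm(s[1]),(P-A@s).round(4))
np.savetxt("row.txt",s)
rel([.43,-.19,.24],[.48,0,.26])
E
```

```text
[[ 0.51030233 -0.04190523]
 [-0.30813953  0.94331395]] 0.9923664584236108 [[-0.0002 -0.0001]
 [-0.0013  0.0007]
 [ 0.0027 -0.0008]
 [-0.0018  0.0002]
 [ 0.0006  0.    ]]
t 0.1 tcp [ 0.2497 -0.5172  0.1938] F [-1.4 -0.2  0.2] axes x [0.901 0.435 0.   ] z [-0.001  0.002 -1.   ] q [-1.19  0.31  1.51  0.    1.33 -0.07]
[0.43, -0.19, 0.24] [ 1.218 -0.865 -0.183]
[0.48, 0, 0.26] [ 1.729 -1.463 -0.262]
```

```bash
python3 -m jog '1 0.1 -0.09 -0.15 0 0 0;1 0.25 -0.21 -0.26 0 0 0;1 0.4 -0.34 -0.26 0 0 0;1 0.55 -0.47 -0.26 0 0 0;1 0.7 -0.6 -0.26 0 0 0;1 0.85 -0.72 -0.26 0 0 0;1 0.95 -0.81 -0.26 0 0 0;1 1 -0.85 -0.26 0 0 0'; python3 -c "
from h import *
rel([.48,0,.26])"
```

```text
t: 0.9
tcp_pos: [0.3829, -0.2143, 0.2593]
eef_rot: [-3.06, -0.705, -0.0]
force: [-0.5, -0.4, -0.2]
finger_gap: 0.0001
grip_force: 0.0
t 0.9 tcp [ 0.3829 -0.2143  0.2593] F [-0.5 -0.4 -0.2] axes x [0.899 0.437 0.   ] z [-0.     0.002 -1.   ] q [-0.61  0.06  1.66  0.    1.42  0.51]
[0.48, 0, 0.26] [ 0.724 -0.601 -0.001]
```

```bash
python3 -m jog '1 0.14 -0.11 0 0 0 0;1 0.28 -0.23 0 0 0 0;1 0.42 -0.35 0 0 0 0;1 0.55 -0.46 0 0 0 0;1 0.66 -0.55 0 0 0 0;1 0.72 -0.6 0 0 0 0;1 0.72 -0.6 0 0 0 0;1 0.72 -0.6 0 0 0 0'
python3 - <<'E'
from h import *
import pickle
rel(); s=arm.read_state(); c=imaging.camera("wrist"); c["state"]=s; pickle.dump(c,open("w1.pkl","wb"))
print(c["mount"]); cv2.imwrite("pics/w1.png",c["frame"])
E
```

```text
t: 1.7
tcp_pos: [0.4791, -0.0044, 0.2591]
eef_rot: [3.062, 0.703, -0.002]
force: [-0.6, 0.4, -0.3]
finger_gap: 0.0
grip_force: 0.0
t 1.7 tcp [ 0.4791 -0.0044  0.2591] F [-0.6  0.4 -0.3] axes x [ 0.9    0.436 -0.002] z [-0.001 -0.001 -1.   ] q [-0.1   0.13  1.59 -0.    1.43  1.02]
[[-1.98374266e-04 -9.56703851e-01 -2.91063054e-01  7.41637660e-02]
 [ 9.99999977e-01 -1.65433978e-04 -1.37780928e-04 -6.59498554e-04]
 [ 8.36638253e-05 -2.91063074e-01  9.56703862e-01 -1.78832828e-01]
 [ 0.00000000e+00  0.00000000e+00  0.00000000e+00  1.00000000e+00]]
```

View pics/w1.png

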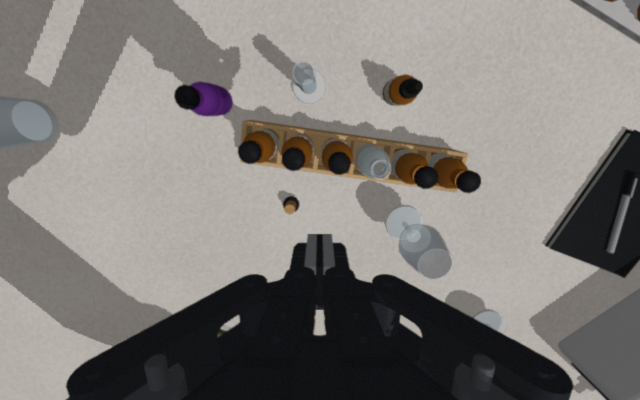

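The wrist view shows the whole rack. Cork heads are at (250,152), (293,159), (339,161), (426,177) and (468,181), with the open bottle at (376,165). glass_a is at (425,245), clear of the corks.

```bash
cat >> h.py <<'E'
def wpose(c,s):
    T=np.eye(4);T[:3,:3]=Ro.from_rotvec(s["eef_rot"]).as_matrix();T[:3,3]=s["tcp_pos"]
    M=np.linalg.inv(T@np.array(c["mount"])); c["R"]=M[:3,:3];c["t"]=M[:3,3]; return c
E
python3 - <<'E'
from h import *
import pickle
c=pickle.load(open("w1.pkl","rb")); wpose(c,c["state"])
r=np.loadtxt("row.txt"); Z=c["range_z"]; f=c["frame"]
for (u,v),y in zip([(250,152),(293,159),(339,161),(426,177),(468,181)],[130,78,26,-78,-130]):
    # points of the dark head around the click
    q=[]
    for i in range(v-16,v+17):
        for j in range(u-16,u+17):
            if Z[i,j]>0 and f[i,j].max()<60:
                p=world(c,j,i,d=Z[i,j])
                if p[2]>.095:q.append(p)
    q=np.array(q); zt=np.percentile(q[:,2],95); t=q[q[:,2]>zt-.003]
    print(y,len(q),"top",zt.round(4),t.mean(0).round(4),len(t),"mid",((q[:,:2].max(0)+q[:,:2].min(0))/2).round(4),"click",world(c,u,v,z=zt-.002).round(4),"scene",(r[0]+r[1]*y/1e3).round(4))
E
```

```text
130 417 top 0.1247 [0.4707 0.081  0.1235] 281 mid [0.4715 0.0813] click [0.472  0.0798 0.1227] scene [0.4702 0.0807]
78 405 top 0.1292 [0.4861 0.0325 0.1278] 286 mid [0.487  0.0328] click [0.4868 0.0328 0.1272] scene [0.4863 0.0317]
26 389 top 0.1231 [ 0.5038 -0.0173  0.1218] 267 mid [ 0.5045 -0.0167] click [ 0.5066 -0.0155  0.1211] scene [ 0.5023 -0.0174]
-78 407 top 0.1283 [ 0.5335 -0.1151  0.1269] 244 mid [ 0.5342 -0.1155] click [ 0.5342 -0.113   0.1263] scene [ 0.5343 -0.1155]
-130 412 top 0.125 [ 0.5507 -0.164   0.1238] 244 mid [ 0.5512 -0.1635] click [ 0.5512 -0.1608  0.123 ] scene [ 0.5504 -0.1645]
```

```bash
python3 -c "
from h import *
rel([.471,.081,.15],[.471,.081,.13])"
```

```text
t 1.75 tcp [ 0.4789 -0.005   0.2592] F [-0.4  0.2 -0.1] axes x [ 0.9    0.435 -0.001] z [-0.001 -0.001 -1.   ] q [-0.1   0.12  1.59 -0.    1.43  1.02]
[0.471, 0.081, 0.15] [ 0.122 -0.323  0.437]
[0.471, 0.081, 0.13] [ 0.122 -0.323  0.517]
```

```bash
python3 -m jog '1 0.06 -0.16 0.1 0 0 0;1 0.12 -0.32 0.15 0 0 0;1 0.122 -0.323 0.3 0 0 0;1 0.122 -0.323 0.4 0 0 0;1 0.122 -0.323 0.46 0 0 0;1 0.122 -0.323 0.49 0 0 0;1 0.122 -0.323 0.49 0 0 0;1 0.122 -0.323 0.49 0 0 0'; python3 -c "
from h import *
rel([.471,.081,.124],[.471,.081,.119])"
```

```text
t: 2.55
tcp_pos: [0.4726, 0.0809, 0.1378]
eef_rot: [3.063, 0.699, 0.002]
force: [-0.1, 0.1, 1.1]
finger_gap: -0.0005
grip_force: 0.0
t 2.55 tcp [0.4726 0.0809 0.1378] F [-0.1  0.1  1.1] axes x [0.901 0.434 0.001] z [ 0.001 -0.    -1.   ] q [ 0.08  0.23  1.78 -0.    1.13  1.2 ]
[0.471, 0.081, 0.124] [-0.006 -0.003  0.055]
[0.471, 0.081, 0.119] [-0.006 -0.003  0.075]
```

```bash
python3 -m jog '1 -0.006 -0.003 0.02 0 0 0;1 -0.006 -0.003 0.036 0 0 0;1 -0.006 -0.003 0.044 0 0 0;1 -0.006 -0.003 0.05 0 0 0;1 -0.006 -0.003 0.055 0 0 0;1 -0.006 -0.003 0.06 0 0 0;1 -0.006 -0.003 0.064 0 0 0;1 -0.006 -0.003 0.067 0 0 0'; python3 -m jog '1 0 0 0.001 0 0 0;1 0 0 0.002 0 0 0;1 0 0 0.003 0 0 0;1 0 0 0.004 0 0 0;1 0 0 0.004 0 0 0;1 0 0 0.004 0 0 0;1 0 0 0.004 0 0 0;1 0 0 0.004 0 0 0'
```

```text
t: 3.35
tcp_pos: [0.4703, 0.0816, 0.1203]
eef_rot: [-3.062, -0.701, 0.0]
force: [0.8, -0.8, -0.3]
finger_gap: -0.0001
grip_force: 0.0
t: 4.15
tcp_pos: [0.4703, 0.0816, 0.1194]
eef_rot: [-3.062, -0.701, -0.0]
force: [-0.7, 0.2, -0.2]
finger_gap: -0.0002
grip_force: 0.0
```

```bash
for i in 1; do python3 -m jog '1 0 0 0.001 0 0 0;1 0 0 0.002 0 0 0;1 0 0 0.003 0 0 0;1 0 0 0.004 0 0 0;1 0 0 0.005 0 0 0;1 0 0 0.006 0 0 0;1 0 0 0.007 0 0 0;1 0 0 0.008 0 0 0'; done
python3 - <<'E'
from h import *
import pickle
s=arm.read_state(); c=imaging.camera("wrist"); c["state"]=s; pickle.dump(c,open("w2.pkl","wb"))
cv2.imwrite("pics/w2.png",cv2.resize(c["frame"][120:320,200:440],None,fx=3,fy=3))
E
```

```text
t: 4.95
tcp_pos: [0.4703, 0.0816, 0.1173]
eef_rot: [3.062, 0.701, -0.0]
force: [0.7, -0.0, -0.3]
finger_gap: 0.0002
grip_force: 0.0
```

View pics/w2.png

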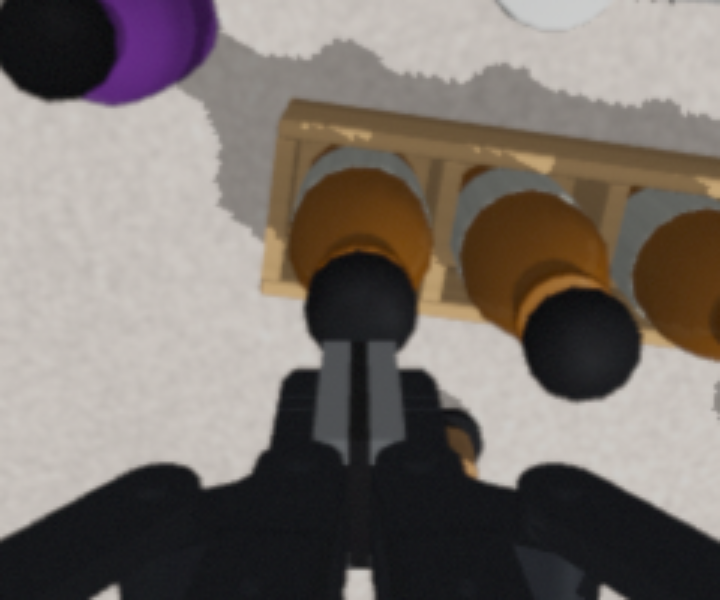

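The wrist crop shows the shut fingertips ending on or in front of cork 1's head, at crop (360,342), with the head centre near (360,305). With no force felt, I'll compare depths.

Run:
```python
from h import *
import pickle
c=pickle.load(open("w2.pkl","rb")); wpose(c,c["state"]); Z=c["range_z"]
print(c["state"]["tcp_pos"],c["state"]["force"],c["state"]["tau"])
p=np.array(c["R"])@c["state"]["tcp_pos"]+c["t"]; q=K(c)@p; print("tcp px",q[:2]/q[2],"depth",p[2])
for u,v in [(320,206),(320,212),(320,220),(320,226),(320,230),(312,237),(312,245),(330,237),(330,255),(394,234),(394,225)]:
    print(u,v,Z[v,u],world(c,u,v,d=Z[v,u]).round(4))
```

```text
[0.47028835 0.08156632 0.11733634] [ 0.7404887  -0.04275118 -0.27711385] [ 2.14080137e-04 -3.78739393e+01 -2.10448050e+01  1.40996899e-04
  7.42043601e-03  6.02030639e-07]
tcp px [320.20953316 223.56521434] depth 0.19267600149056374
320 206 0.18774307 [0.4822 0.0875 0.1185]
320 212 0.18645911 [0.4791 0.086  0.1208]
320 220 0.18373826 [0.4753 0.0842 0.1249]
320 226 0.1857739 [0.4712 0.0822 0.1242]
320 230 0.18729292 [0.4684 0.0808 0.1236]
312 237 0.14734283 [0.4779 0.0903 0.1615]
312 245 0.13862453 [0.478  0.09   0.1706]
330 237 0.14630458 [0.4824 0.0819 0.1624]
330 255 0.12778653 [0.4822 0.0826 0.1818]
394 234 0.18362717 [0.4887 0.0364 0.1277]
394 225 0.18272698 [0.494  0.0392 0.1268]
```

Cork 1's head still measures 0.125 high under the tool, while the visible finger ends measure about 0.16. The tips may really be higher than the reported TCP, so I'll check from the fixed cameras.

Run:
```python
from h import *
import pickle
C={}
out=[]
for n in("scene","side"):
    c=imaging.camera(n); C[n]=c; s=arm.read_state()
    p=c["R"]@np.array([.4703,.0816,.12])+c["t"]; q=K(c)@p; u,v=(q[:2]/q[2]).astype(int); print(n,u,v)
    f=c["frame"][max(v-70,0):v+50,max(u-60,0):u+60]
    out.append(cv2.resize(cv2.convertScaleAbs(f,alpha=1.6,beta=15),(400,400),interpolation=cv2.INTER_CUBIC))
pickle.dump(C,open("c1.pkl","wb")); cv2.imwrite("pics/chk.png",np.hstack(out))
```

```text
scene 348 182
side 289 189
```

View pics/chk.png

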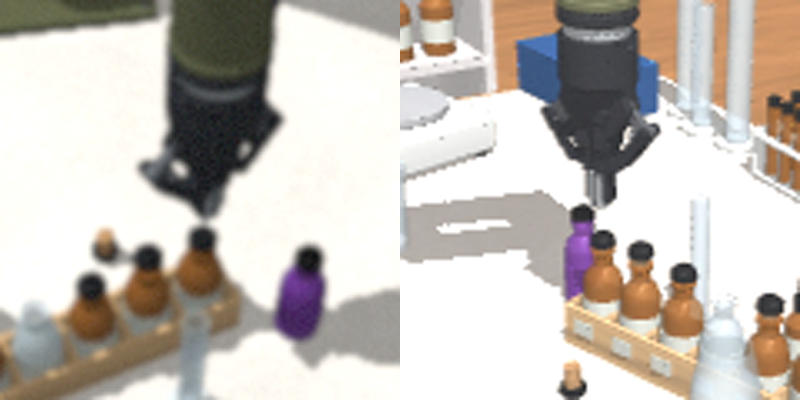

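Both fixed views show the shut fingertips hanging clear above cork 1 (side crop: tip (600,205), cork top (602,238)). The real tips are therefore about 35–40 mm behind the reported TCP. I'll measure that offset.

Run:
```python
from h import *
import pickle
C=pickle.load(open("c1.pkl","rb")); c=C["side"];Z=c["range_z"]
for v in range(172,192): print(v,world(c,289,v,d=Z[v,289]).round(3),world(c,291,v,d=Z[v,291]).round(3))
c=pickle.load(open("w2.pkl","rb")); s=c["state"];wpose(c,s);Z=c["range_z"];R=Ro.from_rotvec(s["eef_rot"])
for v in range(228,250,2): print(v,[(R.inv().apply(world(c,u,v,d=Z[v,u])-s["tcp_pos"])*1e3).round(0).tolist() for u in(309,312,328,331)])
```

```text
172 [0.465 0.07  0.188] [-0.036 -0.873  0.643]
173 [0.466 0.072 0.183] [0.471 0.068 0.184]
174 [0.466 0.073 0.179] [0.47  0.066 0.181]
175 [0.467 0.074 0.175] [0.471 0.068 0.177]
176 [0.466 0.072 0.173] [0.471 0.069 0.173]
177 [0.466 0.073 0.169] [0.471 0.068 0.17 ]
178 [0.467 0.074 0.165] [0.471 0.068 0.166]
179 [0.466 0.073 0.162] [0.469 0.065 0.164]
180 [0.466 0.073 0.158] [0.474 0.075 0.156]
181 [0.465 0.072 0.155] [ 0.633  0.37  -0.001]
182 [0.619 0.361 0.001] [ 0.631  0.366 -0.004]
183 [0.612 0.349 0.003] [0.622 0.35  0.   ]
184 [0.61  0.346 0.   ] [0.617 0.34  0.001]
185 [ 0.608  0.341 -0.002] [0.613 0.333 0.   ]
186 [ 0.602  0.33  -0.001] [0.608 0.323 0.001]
187 [ 0.597  0.321 -0.   ] [ 0.605  0.319 -0.001]
188 [0.471 0.084 0.124] [0.477 0.082 0.123]
189 [0.467 0.077 0.124] [0.471 0.071 0.126]
190 [0.465 0.073 0.123] [0.471 0.071 0.122]
191 [0.462 0.067 0.122] [0.469 0.066 0.121]
228 [[-1.0, -8.0, -5.0], [-0.0, -6.0, -7.0], [-0.0, 5.0, -7.0], [-0.0, 7.0, -7.0]]
230 [[-1.0, -8.0, -8.0], [-2.0, -6.0, -7.0], [-2.0, 5.0, -6.0], [-2.0, 7.0, -7.0]]
232 [[-4.0, -8.0, -5.0], [-3.0, -6.0, -7.0], [-3.0, 5.0, -7.0], [-4.0, 7.0, -6.0]]
234 [[11.0, -6.0, -41.0], [11.0, -5.0, -41.0], [10.0, 4.0, -40.0], [11.0, 6.0, -41.0]]
236 [[11.0, -6.0, -43.0], [11.0, -5.0, -43.0], [11.0, 4.0, -44.0], [11.0, 6.0, -44.0]]
238 [[11.0, -6.0, -46.0], [11.0, -4.0, -45.0], [11.0, 4.0, -45.0], [11.0, 5.0, -46.0]]
240 [[11.0, -6.0, -48.0], [11.0, -4.0, -49.0], [11.0, 4.0, -48.0], [11.0, 5.0, -49.0]]
242 [[11.0, -6.0, -50.0], [11.0, -4.0, -51.0], [11.0, 4.0, -51.0], [11.0, 5.0, -51.0]]
244 [[11.0, -6.0, -53.0], [11.0, -4.0, -52.0], [10.0, 4.0, -52.0], [10.0, 5.0, -51.0]]
246 [[11.0, -6.0, -55.0], [11.0, -4.0, -55.0], [11.0, 4.0, -55.0], [11.0, 5.0, -55.0]]
248 [[11.0, -6.0, -56.0], [11.0, -4.0, -57.0], [11.0, 4.0, -57.0], [11.0, 5.0, -57.0]]
```

The tips sit at tool z ≈ −40 mm, centred in x and y, so home is at TCP z ≈ 0.080. Going down on cork 1, slowly and watching the force.

```bash
python3 -m jog '1 0.001 0.001 0.04 0 0 0;1 0.001 0.001 0.08 0 0 0;1 0.001 0.001 0.105 0 0 0;1 0.001 0.001 0.115 0 0 0;1 0.001 0.001 0.12 0 0 0;1 0.001 0.001 0.125 0 0 0;1 0.001 0.001 0.13 0 0 0;1 0.001 0.001 0.135 0 0 0'; python3 -m jog '1 0 0 0.001 0 0 0;1 0 0 0.002 0 0 0;1 0 0 0.003 0 0 0;1 0 0 0.004 0 0 0;1 0 0 0.005 0 0 0;1 0 0 0.006 0 0 0;1 0 0 0.007 0 0 0;1 0 0 0.008 0 0 0'
```

```text
t: 5.9
tcp_pos: [0.4709, 0.0815, 0.0839]
eef_rot: [3.062, 0.701, 0.001]
force: [-0.8, -0.2, 2.3]
finger_gap: -0.0004
grip_force: 1.5
t: 6.7
tcp_pos: [0.4719, 0.0816, 0.0834]
eef_rot: [3.062, 0.701, 0.005]
force: [-3.3, -0.5, 16.1]
finger_gap: -0.0
grip_force: 8.5
```

Cork 1 slid at about 2–3 N and then stopped hard at 16 N. I'll lift and check it from above.

```bash
python3 -m jog '1 0 0 -0.02 0 0 0;1 0 0 -0.06 0 0 0;1 0 0 -0.1 0 0 0;1 0 0 -0.1 0 0 0;1 0 0 -0.1 0 0 0;1 0 0 -0.1 0 0 0;1 0 0 -0.1 0 0 0;1 0 0 -0.1 0 0 0'
cat >> h.py <<'E'
def heads(name="wrist",zmin=.105):
    s=arm.read_state(); c=imaging.camera(name)
    if name=="wrist": wpose(c,s)
    Z=c["range_z"]; f=c["frame"]
    n=cv2.undistortPoints(np.mgrid[0:640,0:400].T.reshape(-1,1,2).astype(float),K(c),np.array(c["dist_coeffs"],float))[:,0]
    P=(np.c_[n,np.ones(len(n))]*Z.reshape(-1,1)-c["t"])@c["R"]
    ok=(Z.ravel()>0)&(f.max(2).ravel()<70)&(P[:,2]>zmin)&(P[:,2]<.138)
    P=P[ok]
    for i,(x,y) in enumerate([(.471,.081),(.4865,.0327),(.504,-.017),(.534,-.1153),(.551,-.164)]):
        q=P[np.hypot(P[:,0]-x,P[:,1]-y)<.018]
        if len(q)<30: print(i+1,"few",len(q)); continue
        zt=np.percentile(q[:,2],90); t=q[abs(q[:,2]-zt)<.003]
        print(i+1,name,"top",np.median(t[:,2]).round(4),t[:,:2].mean(0).round(4),len(t))
E
python3 - <<'E'
from h import *
heads(); heads("scene"); rel([.4865,.0327,.102],[.4865,.0327,.095])
E
```

```text
t: 7.5
tcp_pos: [0.4703, 0.0814, 0.1062]
eef_rot: [-3.062, -0.701, 0.001]
force: [-0.4, 0.2, -0.5]
finger_gap: 0.0004
grip_force: 0.0
1 wrist top 0.1188 [0.4737 0.0832] 600
2 wrist top 0.1278 [0.4867 0.0342] 865
3 wrist top 0.1216 [ 0.5042 -0.0154] 830
4 wrist top 0.1263 [ 0.5314 -0.1103] 561
5 few 0
1 scene top 0.1189 [0.4734 0.0798] 29
2 scene top 0.1288 [0.4879 0.0313] 27
3 scene top 0.123 [ 0.506  -0.0183] 23
4 scene top 0.1279 [ 0.5365 -0.1175] 34
5 scene top 0.1242 [ 0.5523 -0.1647] 30
t 7.6 tcp [0.4704 0.0815 0.1063] F [-0.1 -0.  -0.4] axes x [ 0.901  0.435 -0.001] z [-0.001 -0.    -1.   ] q [0.08 0.26 1.83 0.   1.05 1.2 ]
[0.4865, 0.0327, 0.102] [-0.027  0.204  0.017]
[0.4865, 0.0327, 0.095] [-0.027  0.204  0.045]
```

Cork 1 is home: it measures 0.119 by both cameras, down from 0.124. Now cork 2.

```bash
python3 -m jog '1 -0.013 0.1 0 0 0 0;1 -0.027 0.18 0 0 0 0;1 -0.027 0.204 0 0 0 0;1 -0.027 0.204 0.01 0 0 0;1 -0.027 0.204 0.03 0 0 0;1 -0.027 0.204 0.044 0 0 0;1 -0.027 0.204 0.05 0 0 0;1 -0.027 0.204 0.054 0 0 0'; python3 -m jog '1 0 0 0.005 0 0 0;1 0 0 0.01 0 0 0;1 0 0 0.015 0 0 0;1 0 0 0.02 0 0 0;1 0 0 0.025 0 0 0;1 0 0 0.029 0 0 0;1 0 0 0.033 0 0 0;1 0 0 0.037 0 0 0'; python3 -m jog '1 0 0 0.001 0 0 0;1 0 0 0.002 0 0 0;1 0 0 0.003 0 0 0;1 0 0 0.004 0 0 0;1 0 0 0.005 0 0 0;1 0 0 0.006 0 0 0;1 0 0 0.007 0 0 0;1 0 0 0.007 0 0 0'
```

```text
t: 8.4
tcp_pos: [0.4862, 0.0331, 0.0927]
eef_rot: [-3.062, -0.702, 0.001]
force: [-0.2, -0.9, -0.5]
finger_gap: -0.0001
grip_force: 0.0
t: 9.2
tcp_pos: [0.4868, 0.0326, 0.0838]
eef_rot: [-3.062, -0.701, -0.0]
force: [0.2, 0.9, 3.3]
finger_gap: 0.0
grip_force: 1.5
t: 10.0
tcp_pos: [0.4875, 0.0326, 0.0833]
eef_rot: [3.062, 0.7, 0.003]
force: [-2.1, 0.7, 11.2]
finger_gap: -0.0003
grip_force: 5.8
```

Cork 2 is stopped at the same height with 11 N. Lifting, then on to cork 3.

```bash
python3 -m jog '1 0 0 0.002 0 0 0;1 0 0 0.002 0 0 0;1 0 0 -0.03 0 0 0;1 0 0 -0.08 0 0 0;1 0 0 -0.1 0 0 0;1 0 0 -0.1 0 0 0;1 0 0 -0.1 0 0 0;1 0 0 -0.1 0 0 0'
python3 - <<'E'
from h import *
heads(); rel([.5045,-.017,.0925])
E
```

```text
t: 10.8
tcp_pos: [0.4862, 0.0326, 0.1065]
eef_rot: [-3.062, -0.701, 0.002]
force: [-0.4, -0.2, -0.8]
finger_gap: -0.0
grip_force: 0.0
1 wrist top 0.1189 [0.4715 0.0814] 865
2 wrist top 0.1189 [0.4893 0.0345] 586
3 wrist top 0.1217 [ 0.5045 -0.0163] 827
4 wrist top 0.1266 [ 0.5343 -0.1131] 841
5 wrist top 0.1235 [ 0.5495 -0.1605] 619
t 10.85 tcp [0.4862 0.0326 0.1065] F [-0.3  0.1 -0.7] axes x [ 0.901  0.435 -0.001] z [-0.001 -0.    -1.   ] q [-0.02  0.28  1.81 -0.    1.06  1.1 ]
[0.5045, -0.017, 0.0925] [-0.02   0.21   0.056]
```

Both at 0.1189. Cork 3.

```bash
python3 -m jog '1 -0.01 0.1 0 0 0 0;1 -0.02 0.18 0 0 0 0;1 -0.02 0.21 0 0 0 0;1 -0.02 0.21 0.01 0 0 0;1 -0.02 0.21 0.03 0 0 0;1 -0.02 0.21 0.046 0 0 0;1 -0.02 0.21 0.052 0 0 0;1 -0.02 0.21 0.056 0 0 0'; python3 -m jog '1 0 0 0.005 0 0 0;1 0 0 0.01 0 0 0;1 0 0 0.015 0 0 0;1 0 0 0.02 0 0 0;1 0 0 0.025 0 0 0;1 0 0 0.029 0 0 0;1 0 0 0.033 0 0 0;1 0 0 0.036 0 0 0'; python3 -m jog '1 0 0 0.001 0 0 0;1 0 0 0.002 0 0 0;1 0 0 0.003 0 0 0;1 0 0 0.004 0 0 0;1 0 0 0.005 0 0 0;1 0 0 0.006 0 0 0;1 0 0 0.007 0 0 0;1 0 0 0.007 0 0 0'
```

```text
t: 11.65
tcp_pos: [0.5045, -0.0163, 0.0927]
eef_rot: [-3.062, -0.702, 0.001]
force: [0.2, 0.6, -0.0]
finger_gap: -0.0003
grip_force: 0.0
t: 12.45
tcp_pos: [0.5052, -0.0169, 0.0843]
eef_rot: [3.062, 0.7, 0.001]
force: [-0.8, -0.2, 2.1]
finger_gap: -0.0001
grip_force: 1.5
t: 13.25
tcp_pos: [0.5057, -0.0169, 0.0833]
eef_rot: [3.062, 0.701, 0.002]
force: [-1.9, -0.6, 9.6]
finger_gap: -0.0001
grip_force: 4.6
```

```bash
python3 -m jog '1 0 0 0.002 0 0 0;1 0 0 0.002 0 0 0;1 0 0 -0.03 0 0 0;1 0 0 -0.08 0 0 0;1 0 0 -0.1 0 0 0;1 0 0 -0.1 0 0 0;1 0 0 -0.1 0 0 0;1 0 0 -0.1 0 0 0'
python3 - <<'E'
from h import *
heads(); rel([.5345,-.1150,.0925])
E
```

```text
t: 14.05
tcp_pos: [0.5045, -0.0168, 0.1068]
eef_rot: [-3.062, -0.701, 0.002]
force: [-0.2, 0.2, 0.2]
finger_gap: -0.0004
grip_force: 0.0
1 wrist top 0.119 [0.4718 0.0809] 876
2 wrist top 0.119 [0.4872 0.0326] 831
3 wrist top 0.1188 [ 0.5075 -0.016 ] 556
4 wrist top 0.1267 [ 0.5343 -0.1138] 818
5 wrist top 0.1236 [ 0.5516 -0.1628] 790
t 14.1 tcp [ 0.5045 -0.0168  0.1068] F [-0.4  0.1  0.7] axes x [ 0.901  0.435 -0.001] z [-0.001  0.    -1.   ] q [-0.12  0.3   1.77  0.    1.07  1.  ]
[0.5345, -0.115, 0.0925] [-0.063  0.406  0.057]
```

Corks 1–3 are home. Next I pass over the open bottle (tips at 0.143, its mouth at 0.108) to cork 4.

```bash
python3 -m jog '1 -0.016 0.1 0 0 0 0;1 -0.032 0.22 0 0 0 0;1 -0.05 0.34 0 0 0 0;1 -0.063 0.404 0 0 0 0;1 -0.063 0.404 0.01 0 0 0;1 -0.063 0.404 0.035 0 0 0;1 -0.063 0.404 0.05 0 0 0;1 -0.063 0.404 0.057 0 0 0'; python3 -m jog '1 0 0 0.005 0 0 0;1 0 0 0.01 0 0 0;1 0 0 0.015 0 0 0;1 0 0 0.02 0 0 0;1 0 0 0.025 0 0 0;1 0 0 0.029 0 0 0;1 0 0 0.033 0 0 0;1 0 0 0.036 0 0 0'; python3 -m jog '1 0 0 0.001 0 0 0;1 0 0 0.002 0 0 0;1 0 0 0.003 0 0 0;1 0 0 0.004 0 0 0;1 0 0 0.005 0 0 0;1 0 0 0.006 0 0 0;1 0 0 0.007 0 0 0;1 0 0 0.007 0 0 0'
```

```text
t: 14.9
tcp_pos: [0.5335, -0.1133, 0.0922]
eef_rot: [-3.061, -0.702, 0.003]
force: [0.0, 0.6, 0.4]
finger_gap: 0.0
grip_force: 0.0
t: 15.7
tcp_pos: [0.5348, -0.1146, 0.0841]
eef_rot: [-3.062, -0.7, -0.0]
force: [-0.3, 0.6, 2.8]
finger_gap: 0.0001
grip_force: 1.5
t: 16.5
tcp_pos: [0.5354, -0.1148, 0.0834]
eef_rot: [3.062, 0.7, 0.002]
force: [-1.5, 1.2, 7.9]
finger_gap: -0.0003
grip_force: 4.5
```

```bash
python3 -m jog '1 0 0 0.002 0 0 0;1 0 0 0.002 0 0 0;1 0 0 -0.03 0 0 0;1 0 0 -0.08 0 0 0;1 0 0 -0.1 0 0 0;1 0 0 -0.1 0 0 0;1 0 0 -0.1 0 0 0;1 0 0 -0.1 0 0 0'
python3 - <<'E'
from h import *
heads(); rel([.5515,-.1635,.0925])
E
```

```text
t: 17.3
tcp_pos: [0.5344, -0.1146, 0.1069]
eef_rot: [-3.062, -0.701, 0.001]
force: [0.2, 0.0, -1.1]
finger_gap: -0.0
grip_force: 0.0
1 wrist top 0.1173 [0.473  0.0732] 400
2 wrist top 0.119 [0.4874 0.0314] 920
3 wrist top 0.119 [ 0.5051 -0.0181] 870
4 wrist top 0.1189 [ 0.5377 -0.1149] 561
5 wrist top 0.1236 [ 0.552  -0.1642] 840
t 17.35 tcp [ 0.5343 -0.1146  0.1069] F [-0.   0.2 -0.2] axes x [ 0.901  0.435 -0.001] z [-0.001  0.    -1.   ] q [-0.29  0.35  1.69 -0.    1.11  0.83]
[0.5515, -0.1635, 0.0925] [-0.023  0.206  0.057]
```

Cork 4 is home. Before cork 5, a quick check of clearance to glass_a.

Run:
```python
from h import *
import pickle
c=pickle.load(open("w1.pkl","rb")); wpose(c,c["state"])
print(world(c,434,262,z=.135),world(c,403,222,z=.003))
```

```text
[ 0.44793386 -0.17500477  0.135     ] [ 0.44679524 -0.17584555  0.003     ]
```

```bash
python3 -m jog '1 -0.012 0.1 0 0 0 0;1 -0.023 0.18 0 0 0 0;1 -0.023 0.207 0 0 0 0;1 -0.023 0.207 0.01 0 0 0;1 -0.023 0.207 0.03 0 0 0;1 -0.023 0.207 0.046 0 0 0;1 -0.023 0.207 0.053 0 0 0;1 -0.023 0.207 0.057 0 0 0'; python3 -m jog '1 0 0 0.005 0 0 0;1 0 0 0.01 0 0 0;1 0 0 0.015 0 0 0;1 0 0 0.02 0 0 0;1 0 0 0.025 0 0 0;1 0 0 0.029 0 0 0;1 0 0 0.033 0 0 0;1 0 0 0.036 0 0 0'; python3 -m jog '1 0 0 0.001 0 0 0;1 0 0 0.002 0 0 0;1 0 0 0.003 0 0 0;1 0 0 0.004 0 0 0;1 0 0 0.005 0 0 0;1 0 0 0.006 0 0 0;1 0 0 0.007 0 0 0;1 0 0 0.008 0 0 0'
```

```text
t: 18.15
tcp_pos: [0.5516, -0.1631, 0.0927]
eef_rot: [-3.062, -0.701, 0.001]
force: [-0.4, 0.3, -0.2]
finger_gap: 0.0002
grip_force: 0.0
t: 18.95
tcp_pos: [0.5522, -0.1638, 0.0843]
eef_rot: [3.062, 0.701, 0.001]
force: [-0.7, 0.8, 3.3]
finger_gap: -0.0
grip_force: 1.5
t: 19.75
tcp_pos: [0.5528, -0.164, 0.0833]
eef_rot: [3.061, 0.7, 0.002]
force: [-2.1, 1.6, 10.9]
finger_gap: 0.0005
grip_force: 5.4
```

```bash
python3 -m jog '1 0 0 0.002 0 0 0;1 0 0 0.002 0 0 0;1 0 0 -0.03 0 0 0;1 0 0 -0.1 0 0 0;1 0 0 -0.25 0 0 0;1 0 0 -0.4 0 0 0;1 0 0 -0.5 0 0 0;1 0 0 -0.5 0 0 0'
python3 - <<'E'
from h import *
heads();heads("scene")
c=imaging.camera("wrist");cv2.imwrite("pics/end.png",c["frame"])
E
```

```text
t: 20.55
tcp_pos: [0.5548, -0.1648, 0.2113]
eef_rot: [3.058, 0.7, 0.011]
force: [0.7, -0.3, 0.3]
finger_gap: 0.0
grip_force: 0.0
1 wrist top 0.119 [0.4715 0.0797] 413
2 wrist top 0.1191 [0.4871 0.0314] 405
3 wrist top 0.119 [ 0.5045 -0.0181] 372
4 wrist top 0.1189 [ 0.5342 -0.1163] 366
5 wrist top 0.119 [ 0.5518 -0.1654] 353
1 scene top 0.1192 [0.4742 0.081 ] 31
2 scene top 0.1199 [0.4889 0.0314] 31
3 scene top 0.1201 [ 0.5058 -0.0183] 26
4 scene top 0.1198 [ 0.5343 -0.1176] 30
5 scene top 0.1199 [ 0.5534 -0.166 ] 29
```

View pics/end.png

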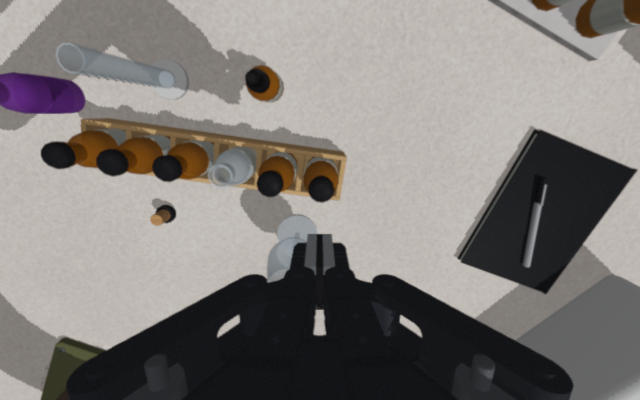

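The final view shows all five heads level at 0.119 in the rack, from (58,154) to (321,188). The open bottle (232,168), loose cork (165,213), measure, dropper and glass_a all still stand, and the robot touches nothing.

```bash
python3 -c "
from bench import arm
print(arm.close_job())"
```

```text
the job is handed in; nothing more can be done
None
```

All five corks were pressed home one after another from the robot's left to its right (about 8–16 N each, done in about 21 s), the open bottle and everything else in the last view still stand as before, and the job is handed in.

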